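# Sweep the loose gears into the sorting bay

### The job

Clear the stray gears from the robot kit table: with the fingertips, sweep the three blue gears along the table top into the yellow sorting bay through its open side, until each one lies flat and wholly inside. Do not pick up or lift any gear, and leave the black wheel, the yellow motor and everything else on the table where they are.

Things in the scene. Friction and masses are not known exactly. Their poses are not given: they have to be found in the camera images.
- bay: Yellow three-sided sorting bay, fixed to the table, with no floor edge to climb (the grey sheet inside is flush with the table). Inside it is 120 mm deep and 170 mm wide; walls 6 mm thick, 25 mm high. Origin on the table at the middle of the open side (its mouth); its x axis points from the mouth into the bay (back wall face at x = 120 mm), its y axis runs along the mouth (side wall faces at y = +85 and -85 mm).
- gear_a: A low blue plastic gear lying flat: 34 mm across, 12 mm thick, with a 12 mm wide hub on top up to 16 mm; about 30 g, slides on the table. Origin at the centre of its underside, z up.
- gear_b: A low blue plastic gear lying flat: 34 mm across, 12 mm thick, with a 12 mm wide hub on top up to 16 mm; about 30 g, slides on the table. Origin at the centre of its underside, z up.
- gear_c: A low blue plastic gear lying flat: 34 mm across, 12 mm thick, with a 12 mm wide hub on top up to 16 mm; about 30 g, slides on the table. Origin at the centre of its underside, z up.
- wheel: Black rubber wheel with a white hub lying flat among the gears: 36 mm across, 16 mm thick, loose. Origin at the centre of its underside. To be left alone.
- motor: Yellow gear motor lying near the gears: 40 x 22 x 19 mm yellow body (x from -30 to +10 mm) and a round steel motor can at +x up to x = 34 mm; loose. Origin on the table under it. To be left alone.
- screwdriver: Screwdriver with a blue handle, 180 mm long, lying along its x axis at the side of the work, loose. To be left alone.
- controller: Black controller box with red and blue sockets, 85 x 60 x 23 mm, loose, near the robot. Origin at the centre of its underside. To be left alone.
- beam: Blue drilled beam, 120 x 16 x 8 mm, loose, lying along its x axis beyond the bay. Origin at the centre of its underside. To be left alone.

How it is judged:
By the outcome, as a careful person would: the job done as asked, in the order asked, and still so for the second after the job is handed in, with the robot touching nothing.
It also fails if it takes over 54 s, if anything falls off the work surface, if the arm or the gripper's body presses on something with over 40 N, if the wrist force passes 120 N, or if a joint passes its speed limit or range.

### The arm

A 6-joint arm with a two-finger parallel gripper is mounted at the origin on the work surface. World frame = base frame: x ahead of the robot, y to its left, z up, the work surface at z = 0. Lengths are in m, angles in degrees, forces in N, time in s.
With the tool pointing down it reaches from about 0.375 to 0.9 m from the base axis. Payload 3.1 kg.
Tool frame: the origin (TCP) lies at the very end of the fingers, on their centre line; the grasp point (between the pads) lies 19 mm behind it (bot.hold_point_z is the z of the grasp point in the tool frame, in m); z points along the fingers, y is the line along which they close (so a half turn about z gives the same grasp; the last joint's range is limited). The gripper opens to 87 mm and grips with 3 to 60 N. Pads are 19 mm wide; open, the fingers measure 117 mm over their backs; the gripper's body (75 mm by 190 mm) begins 51 mm behind the grasp point.
Start: joints at [-77.722, 30.224, 82.088, -0, 67.689, -10.227], TCP at [0.239, -0.577, 0.223] pointing down, gripper open.
Joint ranges: [-176.69, 176.69], [-43.24, 126.21], [12.49, 139.97], [-82, 262], [0, 151.66], [-163.58, 163.58]. Speed limits (degrees/s): [159.86, 159.86, 180, 180, 180, 180].

### API

Orientations are given as a 3x3 rotation matrix whose columns are the frame's x, y, z axes.
In Python, from rig import bot, capture, camera_model gives the robot as it stands.
- The arm moves only by the tool apply_moves, never from a script. Its argument "plan" is text: rows parted by semicolons, each of 6 numbers parted by spaces: the shift along the tool's x, y, z in units of 0.05 m (1.0 is 0.05 m), then the turn, a rotation vector about the tool's x, y, z in units of 360 degrees (1.0 is 360 degrees). In form: dx dy dz ax ay az; .... A call has 1 to 10 rows; each row shifts and turns the commanded pose from where the row before left it, along the tool's axes as they then stand; what a row does not reach is not made up. A row lasts 1/12 s, in which the tool goes at most 41.7 mm and 7.16 degrees, less where a joint would pass 70% of its speed; a pose out of reach is approached as far as the arm can. A call with a number of a shift or a turn outside -1 to 1 is refused whole. A call with a gripper value outside its range is refused whole. "gripper" is the gripper command: -1 is shut, 1 is fully open, values between are in proportion, set as the call begins (left out, the last holds). The fingers move at their own pace and stop on an object; the grip force is fixed at half the most. Time passes only in rows, so rows that do not move let the fingers close. It gives the time, the measured TCP pose, the force, the opening and the grip force at its end, in the units of the state.
- bot.read_state(): the state, without advancing time (a new reading comes with each control period).
- capture(name): name is "side" or "top" or "wrist"; returns the picture (384x512x3 uint8, red, green, blue); there is no depth.
- camera_model(name): a dict with "vertical_fov" (degrees; the focal length in pixels is half the picture's height over the tangent of half this angle, whatever the lens; pixels are square), "cx", "cy" (the principal point, pixels), "position" and "rotation" of the camera in the world; the wrist camera has in their place "hand_eye" (4x4, takes a point from camera to tool coordinates, whose origin is the TCP and whose axes are the flange's). Camera axes: x right, y down, z forward; pixel columns grow to the right and rows downward; lengths in m; the calibration is good to about 2 mm. A picture is of the moment at which its call begins: read the wrist's pose just before it. camera_model takes no time and is no camera call.
- bot.hand_in(): hands the job in; it is judged then, once.
The state is a dict: "time_s": time; "joint_positions": joint angles; "qvel": joint speeds; "tau": joint torques, N m; "position": TCP position; "tcp_rot": TCP orientation; "force": force on the tool from outside, world axes, zero at the start; "moment": the same for the moment, N m; "opening": opening from 0.0 (shut) to 1.0 (fully open); "grasp_force": force on a finger pad.
Only numpy, scipy, OpenCV 4.12 (cv2) and the standard library are available. Lean on these libraries where they do the work, as an engineer would, in place of code of your own. Each camera call takes 0.05 s, during which the arm holds its last target. There are 200 camera calls.

## Working session

There is one attempt and no reset: what is moved stays moved. The work goes in short steps, Python scripts to look and compute and a tool call to move; the robot and the scene stay as the last step left them, time stands still between calls to the robot, and variables do not carry over. Pictures are saved under pics/ and viewed, at most 10 in all, crops included, and the job is handed in when it is done.

Besides the shell and the picture viewer there is one more tool, called as a command line: name --argument value ..., lists and objects as JSON in quotes. apply_moves: Moves the arm, as the interface text tells. Its arguments: {"type":"object","properties":{"plan":{"type":"string"},"gripper":{"type":"number"}},"required":["plan"]}

```bash
ls; mkdir -p pics
python3 - <<'E'
from rig import bot,capture,camera_model
import cv2
for n in("top","side"):
    cv2.imwrite(f"pics/{n}0.png",capture(n)[:,:,::-1]); print(n,camera_model(n))
s=bot.read_state();print(s['time_s'],s['position'],s['tcp_rot'],s['force'])
E
```

```text
pics
top {'vertical_fov': 53.397649839058914, 'cx': 260.34509370302175, 'cy': 194.69103625580954, 'position': array([0.4584797 , 0.01420728, 0.99779437]), 'rotation': array([[-0.00331356, -0.99860743,  0.0526519 ],
       [-0.99998643,  0.00352066,  0.0038411 ],
       [-0.00402112, -0.05263846, -0.99860554]])}
side {'vertical_fov': 46.85452052335469, 'cx': 257.94453196196076, 'cy': 192.61192471056154, 'position': array([0.44247326, 1.14624921, 0.74152554]), 'rotation': array([[-0.99692351, -0.03707287,  0.06905876],
       [-0.07827372,  0.51687175, -0.85247687],
       [-0.00409076, -0.85525972, -0.51818343]])}
0.1 [ 0.23912427 -0.57673389  0.2216664 ] [[ 9.23845458e-01  3.82765467e-01 -4.08339861e-04]
 [ 3.82765518e-01 -9.23843536e-01  1.91818752e-03]
 [ 3.56973803e-04 -1.92840725e-03 -9.99998077e-01]] [-0.7551364   0.78763366  0.19740825]
```

View pics/top0.png

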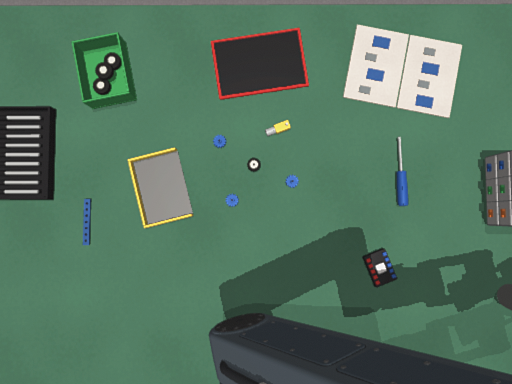

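View pics/side0.png

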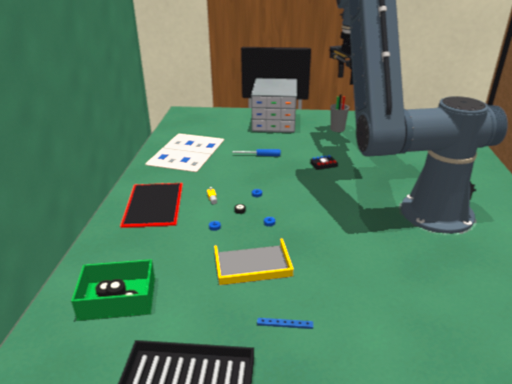

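The top view shows three blue gears at about (220,141), (232,200) and (292,181). The wheel is at (254,164) and the motor at (279,128). The bay's open side faces right, around column 185. Next I'll measure these.

```bash
cat > h.py <<'E'
import numpy as np,cv2
from rig import bot,capture,camera_model
def ray(n,uv):
    m=camera_model(n);f=192/np.tan(np.radians(m['vertical_fov']/2))
    d=m['rotation']@np.array([(uv[0]-m['cx'])/f,(uv[1]-m['cy'])/f,1]);return m['position'],d/np.linalg.norm(d)
def plane(n,uv,z):
    p,d=ray(n,uv);return p+d*(z-p[2])/d[2]
def tri(a,b):
    (p,d),(q,e)=ray("top",a),ray("side",b)
    t=np.linalg.lstsq(np.c_[d,-e],q-p,rcond=None)[0];x,y=p+d*t[0],q+e*t[1];return (x+y)/2,np.linalg.norm(x-y)
def blobs(im,lo,hi,amin,box):
    hsv=cv2.cvtColor(im,cv2.COLOR_RGB2HSV);m=cv2.inRange(hsv,lo,hi)
    k=np.zeros_like(m);x0,y0,x1,y1=box;k[y0:y1,x0:x1]=255
    n,_,st,c=cv2.connectedComponentsWithStats(m&k);return [(c[i],st[i]) for i in range(1,n) if st[i,4]>=amin],m&k
BL=((105,120,60),(130,255,255));YE=((18,130,100),(35,255,255))
def gears(box=(125,110,330,240)):
    return [(c,st,plane("top",c,.011)) for c,st in blobs(capture("top"),*BL,12,box)[0]]
E
python3 - <<'E'
from h import *
np.set_printoptions(precision=4,suppress=True)
T=capture("top");S=capture("side")
tb=blobs(T,*BL,20,(125,110,330,240))[0];sb=blobs(S,*BL,20,(190,180,300,240))[0]
for c,s in tb: print("T",c,s[2:],plane("top",c,.011))
for c,s in sb: print("S",c,s[2:],plane("side",c,.011))
for c,s in tb:
    r=[(tri(c,d)) for d,_ in sb]; x=min(r,key=lambda a:a[1]);print("tri",x)
# bay
bl,m=blobs(T,*YE,20,(120,140,200,235))
cn=np.vstack([x for x in cv2.findContours(m,0,1)[0]]);r=cv2.minAreaRect(cn);print("bay",r)
for p in cv2.boxPoints(r):print(p,plane("top",p,.025))
hsv=cv2.cvtColor(T,cv2.COLOR_RGB2HSV);g=cv2.inRange(hsv,(0,0,80),(180,40,160));k=np.zeros_like(g);k[145:230,125:200]=255;g&=k
cs=max(cv2.findContours(g,0,1)[0],key=cv2.contourArea);r=cv2.minAreaRect(cs);print("floor",r)
for p in cv2.boxPoints(r):print(p,plane("top",p,0))
for c,s in blobs(T,*YE,10,(262,115,300,140))[0]:print("motor",c,s,plane("top",c,.019))
for c,s in blobs(T,(0,0,0),(180,255,40),20,(240,150,270,180))[0]:print("wheel",c,s,plane("top",c,.016))
cv2.imwrite("pics/c.png",cv2.resize(T[110:240,120:310,::-1],None,fx=4,fy=4,interpolation=cv2.INTER_CUBIC))
E
```

```text
T [219.2419 140.9516] [ 13  13 124] [0.6513 0.1248 0.011 ]
T [291.65   180.7917] [ 13  13 120] [ 0.5463 -0.0633  0.011 ]
T [231.7059 199.5966] [ 13  13 119] [0.4981 0.0921 0.011 ]
S [256.5  192.45] [10  8 60] [ 0.5445 -0.0562  0.011 ]
S [269.1235 220.963 ] [11  9 81] [0.4954 0.0991 0.011 ]
S [214.2468 225.2338] [11  9 77] [0.6496 0.1315 0.011 ]
tri (array([0.6515, 0.1252, 0.0066]), np.float64(0.0012798125118336345))
tri (array([ 0.5459, -0.0636,  0.0065]), np.float64(0.0015762356486076726))
tri (array([0.497 , 0.0925, 0.0064]), np.float64(0.0024814395734377654))
bay ((159.5584716796875, 187.36251831054688), (70.97372436523438, 50.26869583129883), 76.17134857177734)
[126.6706 158.9118] [0.603  0.3609 0.025 ]
[175.4823 146.8967] [0.6336 0.2357 0.025 ]
[192.4463 215.8132] [0.4565 0.191  0.025 ]
[143.6347 227.8284] [0.4264 0.315  0.025 ]
floor ((162.70570373535156, 187.21493530273438), (64.02632904052734, 46.18617630004883), 76.23921203613281)
[132.6605 161.6138] [0.5995 0.3539 0.    ]
[177.521  150.6275] [0.6282 0.236  0.    ]
[192.7509 212.8161] [0.4643 0.1948 0.    ]
[147.8904 223.8024] [0.436  0.3118 0.    ]
motor [281.5397 126.4127] [274 120  17  13 126] [ 0.6871 -0.0375  0.019 ]
```

View pics/c.png

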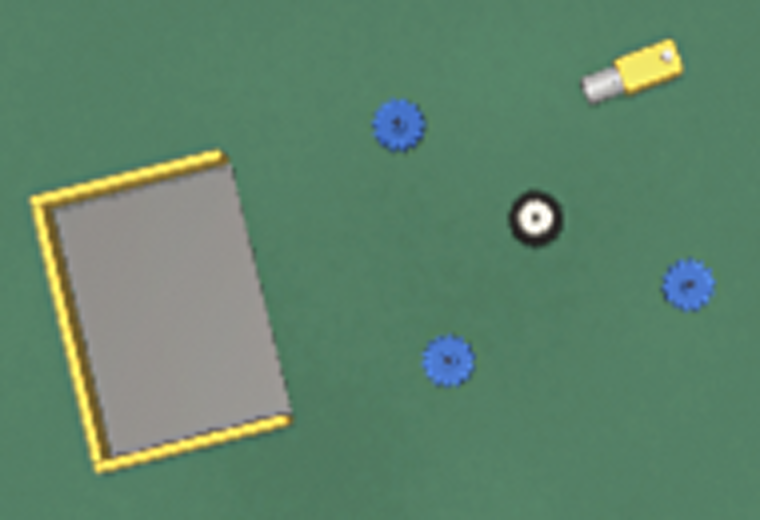

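The crop puts the wheel at about (254,164.5) px, with the bay mouth on its right edge. The bay's size and the gear heights agree with the given values.

My plan is to cradle each gear between part-open fingertips with a gap of about 24 mm, and push along tool x.

```bash
cat >> h.py <<'E'
np.set_printoptions(precision=4,suppress=True)
M=np.array([.546,.2154]);U=np.array([-.237,.9715]);V=np.array([-.9715,-.237])
def bay(p): d=np.asarray(p)[:2]-M;return np.array([d@U,d@V])
def wor(b): return M+b[0]*U+b[1]*V
def go(xy,z,yaw,yaw_now=None):
    s=bot.read_state();R=s['tcp_rot'];y0=np.degrees(np.arctan2(R[1,0],R[0,0])) 
    d=np.r_[xy,z]-s['position']
    Y=np.radians(yaw);Rn=np.array([[np.cos(Y),np.sin(Y),0],[np.sin(Y),-np.cos(Y),0],[0,0,-1]])
    print("t",s['time_s'],"pos",s['position'],"yaw",y0,"turn az total",-(yaw-y0)/360,"shift in final tool axes (units)",Rn.T@d/.05)
def push(g,t,back=.040):  # bay coords gear, target: start TCP, yaw, push length
    g,t=np.array(g),np.array(t);d=t-g;L=np.linalg.norm(d);d/=L
    st=wor(g-back*d);w=d[0]*U+d[1]*V
    return st,np.degrees(np.arctan2(w[1],w[0])),L
E
python3 - <<'E'
from h import *
for n,p,t in(("A",(.6513,.1248),(.085,-.03)),("C",(.498,.092),(.09,.03)),("B",(.546,-.0633),(.04,.035))):
    g=bay(p);st,y,L=push(g,t);print(n,g,st,y,L)
    if n=="A":go(st,.12,y)
print("wheel",bay(plane("top",(254,164.5),.016)))
E
```

```text
A [-0.113  -0.0808] [0.6701 0.0895] 118.10849969496479 0.20439438150683717
t 0.2 pos [ 0.2392 -0.577   0.222 ] yaw 22.50450309233531 turn az total -0.2655666572295263 shift in final tool axes (units) [ 7.6964 13.8831  2.0392]
C [-0.1085  0.0759] [0.4985 0.052 ] 90.69629769488354 0.20373964092255098
B [-0.2708  0.0661] [ 0.5516 -0.1029] 98.0034288298527 0.3123046023008827
wheel [-0.1862  0.0017]
```

apply_moves --plan "0 0 0 0 0 -0.019;0 0 0 0 0 -0.019;0 0 0 0 0 -0.019;0 0 0 0 0 -0.019;0 0 0 0 0 -0.019;0 0 0 0 0 -0.019;0 0 0 0 0 -0.019" --gripper -0.45

```text
time_s: 0.78
position: [0.2392, -0.5772, 0.2223]
tcp_rot: [[0.33, 0.944, -0.0], [0.944, -0.33, 0.001], [0.001, -0.0, -1.0]]
force: [0.4, 0.3, 0.4]
opening: 0.552
grasp_force: 0.0
```

apply_moves --plan "0 0 0 0 0 -0.019;0 0 0 0 0 -0.019;0 0 0 0 0 -0.019;0 0 0 0 0 -0.019;0 0 0 0 0 -0.019;0 0 0 0 0 -0.019;0 0 0 0 0 -0.019"

```text
time_s: 1.37
position: [0.2392, -0.5772, 0.2223]
tcp_rot: [[-0.479, 0.878, -0.0], [0.878, 0.479, 0.001], [0.001, 0.0, -1.0]]
force: [0.8, 0.5, 0.1]
opening: 0.275
grasp_force: 0.0
```

apply_moves --plan "0.38 0.7 0.1 0 0 0;0.38 0.7 0.1 0 0 0;0.38 0.7 0.1 0 0 0;0.38 0.7 0.1 0 0 0;0.38 0.7 0.1 0 0 0;0.38 0.7 0.1 0 0 0;0.38 0.7 0.1 0 0 0;0.38 0.7 0.1 0 0 0;0.38 0.7 0.1 0 0 0;0.38 0.7 0.1 0 0 0"

```text
time_s: 2.2
position: [0.4583, -0.2426, 0.1724]
tcp_rot: [[-0.473, 0.881, 0.0], [0.881, 0.473, -0.0], [-0.0, 0.0, -1.0]]
force: [0.9, -0.8, 0.4]
opening: 0.271
grasp_force: 0.0
```

Run:
```python
from h import *
go((.6701,.0895),.12,118.1);print(bot.read_state()['opening'])
```

```text
t 2.2 pos [ 0.4583 -0.2426  0.1724] yaw 118.24649953102704 turn az total 0.0004069431417417964 shift in final tool axes (units) [3.8631 6.865  1.0473]
0.2713189451856697
```

Next I'll go above the start point, check, then descend.

apply_moves --plan "0.39 0.69 0.1 0 0 0;0.39 0.69 0.1 0 0 0;0.39 0.69 0.1 0 0 0;0.39 0.69 0.1 0 0 0;0.39 0.69 0.1 0 0 0;0.39 0.69 0.1 0 0 0;0.39 0.69 0.1 0 0 0;0.39 0.69 0.1 0 0 0;0.39 0.69 0.1 0 0 0;0.39 0.69 0.1 0 0 0"

```text
time_s: 3.03
position: [0.6697, 0.0928, 0.1221]
tcp_rot: [[-0.474, 0.881, -0.0], [0.881, 0.474, -0.0], [0.0, -0.0, -1.0]]
force: [0.6, -0.5, 0.9]
opening: 0.273
grasp_force: 0.0
```

apply_moves --plan "0 0 0.5 0 0 0;0 0 0.5 0 0 0;0 0 0.4 0 0 0;0 0 0 0 0 0"

```text
time_s: 3.37
position: [0.6652, 0.0914, 0.0475]
tcp_rot: [[-0.474, 0.88, -0.01], [0.88, 0.474, 0.0], [0.005, -0.009, -1.0]]
force: [-1.0, -0.5, -0.6]
opening: 0.277
grasp_force: 0.0
```

Run:
```python
from h import *
go((.6701,.0895),.005,118.1)
s=bot.read_state();print(s['force'])
T=np.hstack([capture("wrist"),capture("side")])[:,:,::-1]
cv2.imwrite("pics/w1.png",cv2.resize(T,(800,300)))
```

```text
t 3.3667 pos [0.6652 0.0914 0.0475] yaw 118.31085772182423 turn az total 0.0005857158939562228 shift in final tool axes (units) [-0.0801  0.0675  0.8503]
[-0.9514 -0.452  -0.5792]
```

View pics/w1.png

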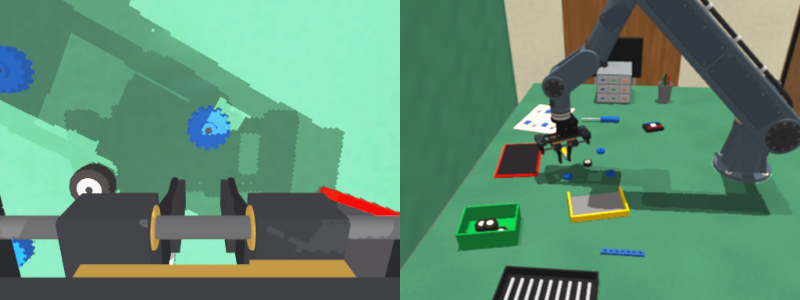

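The wrist view shows gear A centred between the fingertips at about (208,128), with the way ahead clear. I'll descend and sweep.

apply_moves --plan "0 0 0 0 0 0;-0.05 0 0.3 0 0 0;0 0 0.3 0 0 0;0 0 0.2 0 0 0;0 0 0 0 0 0;0 0 0 0 0 0"

```text
time_s: 3.97
position: [0.6699, 0.0884, 0.0121]
tcp_rot: [[-0.473, 0.881, -0.001], [0.881, 0.473, 0.0], [0.001, -0.001, -1.0]]
force: [-1.2, 0.7, -0.0]
opening: 0.279
grasp_force: 0.0
```

Run:
```python
from h import *
go((.6701,.0895),.005,118.1);s=bot.read_state();print(s['force'],s['tcp_rot'][2])
```

```text
t 3.9667 pos [0.6699 0.0884 0.0121] yaw 118.24842177178621 turn az total 0.000412282699406161 shift in final tool axes (units) [0.0175 0.0128 0.1418]
[-1.2282  0.6612 -0.0222] [ 0.0005 -0.0008 -1.    ]
```

apply_moves --plan "0 0 0.14 0 0 0;0 0 0 0 0 0;0.1 0 0 0 0 0;0.15 0 0 0 0 0;0.15 0 0 0 0 0;0.2 0 0 0 0 0;0.25 0 0 0 0 0;0.25 0 0 0 0 0;0.25 0 0 0 0 0;0.25 0 0 0 0 0"

```text
time_s: 4.8
position: [0.6315, 0.1606, 0.0057]
tcp_rot: [[-0.474, 0.88, -0.0], [0.88, 0.474, 0.0], [0.0, -0.0, -1.0]]
force: [-0.0, 0.0, 0.3]
opening: 0.278
grasp_force: 0.2
```

apply_moves --plan "0.25 0 0 0 0 0;0.25 0 0 0 0 0;0.25 0 0 0 0 0;0.2 0 0 0 0 0;0.1 0 0 0 0 0;0 0 0 0 0 0"

```text
time_s: 5.3
position: [0.6065, 0.2067, 0.0055]
tcp_rot: [[-0.475, 0.88, -0.001], [0.88, 0.475, 0.0], [0.0, -0.001, -1.0]]
force: [0.4, -0.4, 0.3]
opening: 0.272
grasp_force: 0.0
```

Run:
```python
from h import *
s=bot.read_state();print(s['force'],bay(s['position']),s['position'][2]);print([(c[0],c[1],st[2:],bay(p)) for c,st,p in gears()])
T=np.hstack([capture("wrist"),capture("top")])[:,:,::-1]
cv2.imwrite("pics/w2.png",cv2.resize(T,(800,300)))
```

```text
[ 0.3503 -0.4112  0.2578] [-0.0228 -0.0567] 0.005464758699129442
[(np.float64(291.65), np.float64(180.79166666666666), array([ 13,  13, 120], dtype=int32), array([-0.2708,  0.0657])), (np.float64(231.6949152542373), np.float64(199.64406779661016), array([ 13,  13, 118], dtype=int32), array([-0.1083,  0.0759]))]
```

View pics/w2.png

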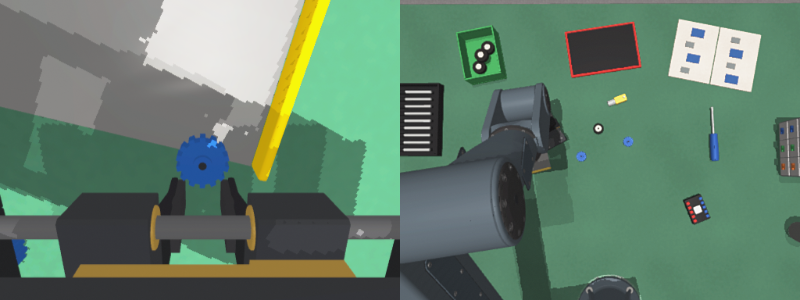

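Gear A is in the cradle at the mouth, with the yellow wall end clear to the right at about (262,175). I'll continue the push.

apply_moves --plan "0.15 0 0 0 0 0;0.2 0 0 0 0 0;0.25 0 0 0 0 0;0.25 0 0 0 0 0;0.25 0 0 0 0 0;0.25 0 0 0 0 0;0.2 0 0 0 0 0;0.15 0 0 0 0 0;0.1 0 0 0 0 0;0 0 0 0 0 0"

```text
time_s: 6.28
position: [0.5641, 0.2858, 0.0055]
tcp_rot: [[-0.475, 0.88, -0.0], [0.88, 0.475, 0.0], [0.0, -0.0, -1.0]]
force: [1.0, 0.3, 0.6]
opening: 0.276
grasp_force: 0.0
```

apply_moves --plan "-0.1 0 0 0 0 0;-0.3 0 0 0 0 0;-0.2 0 -0.3 0 0 0;0 0 -0.5 0 0 0;0 0 -0.5 0 0 0;0 0 -0.4 0 0 0;0 0 0 0 0 0.019;0 0 0 0 0 0.019;0 0 0 0 0 0.019;0 0 0 0 0 0.019"

```text
time_s: 7.12
position: [0.5804, 0.256, 0.091]
tcp_rot: [[-0.008, 1.0, 0.001], [1.0, 0.008, -0.0], [-0.0, 0.001, -1.0]]
force: [-0.1, 0.8, -0.8]
opening: 0.279
grasp_force: 0.0
```

Run:
```python
from h import *
print(push(bay((.498,.092)),(.09,.03)))
go((.4985,.052),.08,90.7)
```

```text
(array([0.4985, 0.052 ]), np.float64(90.69629769488354), np.float64(0.20373964092255098))
t 7.1167 pos [0.5804 0.256  0.091 ] yaw 90.44922864431587 turn az total -0.0006965870991226019 shift in final tool axes (units) [-4.0606 -1.6878  0.2193]
```

apply_moves --plan "-0.5 -0.21 0 0 0 0;-0.5 -0.21 0 0 0 0;-0.5 -0.21 0 0 0 0;-0.5 -0.21 0 0 0 0;-0.5 -0.21 0 0 0 0;-0.5 -0.21 0 0 0 0;-0.5 -0.21 0 0 0 0;-0.55 -0.21 0 0 0 0;0 0 0.4 0 0 0;0 0 0.4 0 0 0"

```text
time_s: 7.95
position: [0.4997, 0.0507, 0.0514]
tcp_rot: [[-0.011, 1.0, 0.004], [1.0, 0.011, -0.001], [-0.001, 0.004, -1.0]]
force: [0.7, -0.3, -0.2]
opening: 0.276
grasp_force: 0.0
```

apply_moves --plan "0 0 0.3 0 0 0;0 0 0.2 0 0 0;0 0 0.1 0 0 0;0 0 0 0 0 0;0 0 0 0 0 0"

```text
time_s: 8.37
position: [0.4987, 0.054, 0.0207]
tcp_rot: [[-0.015, 1.0, 0.0], [1.0, 0.015, -0.0], [-0.0, 0.0, -1.0]]
force: [-0.8, -0.7, -0.2]
opening: 0.269
grasp_force: 0.0
```

Run:
```python
from h import *
go((.4985,.052),.005,90.7)
T=np.hstack([capture("wrist"),capture("top")])[:,:,::-1]
cv2.imwrite("pics/w3.png",cv2.resize(T,(800,300)))
print([(c,st[2:],bay(p)) for c,st,p in gears()])
```

```text
t 8.3667 pos [0.4987 0.054  0.0207] yaw 90.88771785156756 turn az total 0.0005214384765765424 shift in final tool axes (units) [-0.0398 -0.0041  0.3138]
[(array([149.8347, 178.438 ]), array([ 13,  12, 121], dtype=int32), array([ 0.0851, -0.0288])), (array([291.65  , 180.7917]), array([ 13,  13, 120], dtype=int32), array([-0.2708,  0.0657]))]
```

View pics/w3.png

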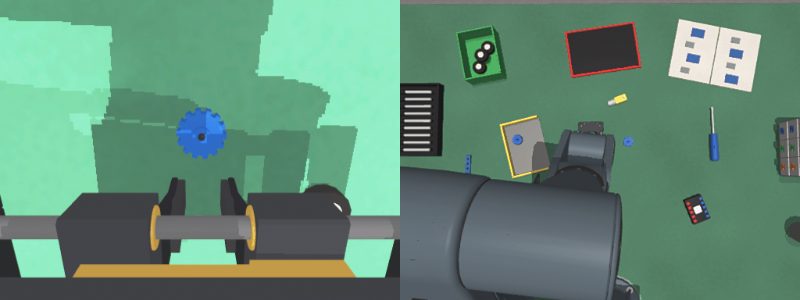

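Gear A rests in the bay at (0.085, -0.029), just as planned. Gear C is centred ahead of the fingers at about (201,133). I'll lower the fingers and sweep C.

apply_moves --plan "-0.04 0 0.2 0 0 0;0 0 0.11 0 0 0;0 0 0 0 0 0;0.15 0 0 0 0 0;0.15 0 0 0 0 0;0.2 0 0 0 0 0;0.25 0 0 0 0 0;0.25 0 0 0 0 0;0.25 0 0 0 0 0;0.25 0 0 0 0 0"

```text
time_s: 9.35
position: [0.4969, 0.1291, 0.0052]
tcp_rot: [[-0.017, 1.0, 0.0], [1.0, 0.017, 0.0], [0.0, 0.0, -1.0]]
force: [0.8, 0.0, -0.6]
opening: 0.278
grasp_force: 0.1
```

apply_moves --plan "0.25 0 0 0 0 0;0.25 0 0 0 0 0;0.25 0 0 0 0 0;0.25 0 0 0 0 0;0.2 0 0 0 0 0;0.1 0 0 0 0 0;0 0 0 0 0 0"

```text
time_s: 9.93
position: [0.4961, 0.1936, 0.0051]
tcp_rot: [[-0.017, 1.0, 0.0], [1.0, 0.017, 0.0], [0.0, 0.0, -1.0]]
force: [0.7, -0.1, 0.3]
opening: 0.28
grasp_force: 0.0
```

Run:
```python
from h import *
s=bot.read_state();print(s['force'],bay(s['position']),s['position'])
T=capture("wrist");print([(c,st[2:]) for c,st in blobs(T,*BL,200,(150,90,400,240))[0]])
```

```text
[ 0.6538 -0.136   0.2803] [-0.0093  0.0537] [0.4961 0.1936 0.0051]
[(array([259.2877, 207.1597]), array([  68,   67, 3368], dtype=int32))]
```

apply_moves --plan "0.15 0 0 0 0 0;0.2 0 0 0 0 0;0.25 0 0 0 0 0;0.25 0 0 0 0 0;0.25 0 0 0 0 0;0.25 0 0 0 0 0;0.15 0 0 0 0 0;0.1 0 0 0 0 0;0 0 0 0 0 0"

```text
time_s: 10.73
position: [0.4948, 0.2737, 0.0051]
tcp_rot: [[-0.018, 1.0, 0.001], [1.0, 0.018, 0.0], [0.0, 0.001, -1.0]]
force: [-0.3, -0.2, -0.9]
opening: 0.274
grasp_force: 0.0
```

apply_moves --plan "-0.1 0 0 0 0 0;-0.3 0 0 0 0 0;-0.2 0 -0.3 0 0 0;0 0 -0.5 0 0 0;0 0 -0.5 0 0 0;0 0 -0.4 0 0 0;0 0 0 0 0 -0.019;0 0 0 0 0 0;0 0 0 0 0 0"

```text
time_s: 11.48
position: [0.4951, 0.2414, 0.0901]
tcp_rot: [[-0.131, 0.991, -0.001], [0.991, 0.131, -0.0], [-0.0, -0.001, -1.0]]
force: [-0.5, -0.3, -0.7]
opening: 0.274
grasp_force: 0.0
```

Run:
```python
from h import *
st,y,L=push(bay((.546,-.0633)),(.038,.035));print(st,y,L)
go(st,.09,y)
```

```text
[ 0.5515 -0.1029] 97.96671241434224 0.31031457654823835
t 11.4833 pos [0.4951 0.2414 0.0901] yaw 97.53174187386055 turn az total -0.0012082515013380165 shift in final tool axes (units) [-6.9772  0.1642  0.002 ]
```

apply_moves --plan "-0.7 0.02 0 0 0 -0.001;-0.7 0.02 0 0 0 0;-0.7 0.02 0 0 0 0;-0.7 0.02 0 0 0 0;-0.7 0.02 0 0 0 0;-0.7 0.02 0 0 0 0;-0.7 0.02 0 0 0 0;-0.7 0.02 0 0 0 0;-0.7 0 0 0 0 0;-0.7 0 0 0 0 0"

```text
time_s: 12.32
position: [0.5513, -0.1049, 0.0888]
tcp_rot: [[-0.138, 0.99, -0.003], [0.99, 0.138, 0.001], [0.001, -0.002, -1.0]]
force: [-0.2, 0.7, 0.2]
opening: 0.271
grasp_force: 0.0
```

apply_moves --plan "0 0 0.3 0 0 0;0 0 0.4 0 0 0;0 0 0.3 0 0 0;0 0 0.3 0 0 0;0 0 0.1 0 0 0;0 0 0 0 0 0;0 0 0 0 0 0"

```text
time_s: 12.9
position: [0.5519, -0.103, 0.0196]
tcp_rot: [[-0.14, 0.99, -0.001], [0.99, 0.14, 0.001], [0.001, -0.001, -1.0]]
force: [0.4, 0.0, 0.7]
opening: 0.273
grasp_force: 0.0
```

Run:
```python
from h import *
st,y,L=push(bay((.546,-.0633)),(.038,.035));go(st,.005,y)
T=np.hstack([capture("wrist"),capture("top")])[:,:,::-1]
cv2.imwrite("pics/w4.png",cv2.resize(T,(800,300)))
print([(c,st[2:],bay(p)) for c,st,p in gears()])
```

```text
t 12.9 pos [ 0.5519 -0.103   0.0196] yaw 98.0376203569628 turn az total 0.00019696650727934656 shift in final tool axes (units) [ 0.0031 -0.0068  0.2913]
[(array([145.875 , 176.4167]), array([ 6,  9, 24], dtype=int32), array([ 0.0939, -0.0364]))]
```

View pics/w4.png

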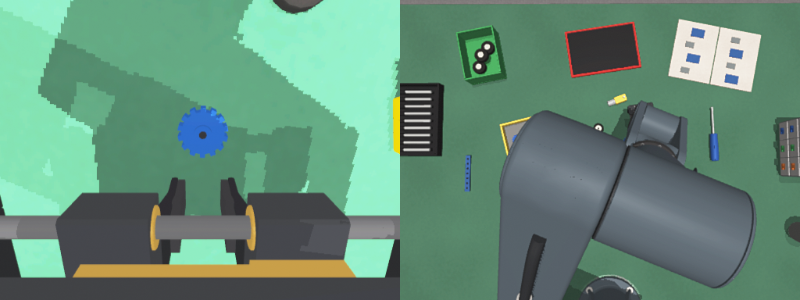

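Gear B is centred at about (203,131), and the wheel is well off to the right at (297,5). I'll lower the fingers and sweep B.

apply_moves --plan "0 0 0.2 0 0 0;0 0 0.09 0 0 0;0 0 0 0 0 0;0.15 0 0 0 0 0;0.15 0 0 0 0 0;0.2 0 0 0 0 0;0.25 0 0 0 0 0;0.25 0 0 0 0 0;0.25 0 0 0 0 0;0.25 0 0 0 0 0"

```text
time_s: 13.88
position: [0.5414, -0.0271, 0.0057]
tcp_rot: [[-0.142, 0.99, -0.0], [0.99, 0.142, 0.0], [0.0, -0.0, -1.0]]
force: [0.1, -1.5, 0.2]
opening: 0.281
grasp_force: 0.1
```

apply_moves --plan "0.25 0 0 0 0 0;0.25 0 0 0 0 0;0.25 0 0 0 0 0;0.25 0 0 0 0 0;0.25 0 0 0 0 0;0.25 0 0 0 0 0;0.25 0 0 0 0 0;0.25 0 0 0 0 0;0.25 0 0 0 0 0;0.25 0 0 0 0 0"

```text
time_s: 14.72
position: [0.524, 0.0962, 0.0056]
tcp_rot: [[-0.141, 0.99, 0.0], [0.99, 0.141, -0.0], [-0.0, -0.0, -1.0]]
force: [-0.7, -0.1, -0.2]
opening: 0.274
grasp_force: 0.2
```

apply_moves --plan "0.25 0 0 0 0 0;0.25 0 0 0 0 0;0.25 0 0 0 0 0;0.2 0 0 0 0 0;0.1 0 0 0 0 0;0 0 0 0 0 0"

```text
time_s: 15.22
position: [0.5164, 0.1482, 0.0055]
tcp_rot: [[-0.143, 0.99, -0.0], [0.99, 0.143, 0.0], [0.0, -0.0, -1.0]]
force: [-0.1, -0.1, 0.2]
opening: 0.277
grasp_force: 0.0
```

Run:
```python
from h import *
s=bot.read_state();print(s['force'],bay(s['position']),s['position'])
T=capture("wrist");print([(c,st[2:]) for c,st in blobs(T,*BL,200,(100,0,450,240))[0]])
```

```text
[-0.0828 -0.1309  0.1828] [-0.0582  0.0447] [0.5164 0.1482 0.0055]
[(array([259.3311, 206.8236]), array([  68,   67, 3368], dtype=int32))]
```

apply_moves --plan "0.15 0 0 0 0 0;0.2 0 0 0 0 0;0.25 0 0 0 0 0;0.25 0 0 0 0 0;0.25 0 0 0 0 0;0.2 0 0 0 0 0;0.15 0 0 0 0 0;0.07 0 0 0 0 0;0 0 0 0 0 0"

```text
time_s: 16.02
position: [0.5058, 0.2233, 0.0056]
tcp_rot: [[-0.143, 0.99, 0.0], [0.99, 0.143, 0.0], [0.0, 0.0, -1.0]]
force: [-0.5, 0.2, -0.5]
opening: 0.277
grasp_force: 0.0
```

apply_moves --plan "-0.1 0 0 0 0 0;-0.3 0 0 0 0 0;-0.3 0 -0.3 0 0 0;0 0 -0.5 0 0 0;0 0 -0.5 0 0 0;0 0 -0.5 0 0 0;0 0 -0.5 0 0 0;-0.7 0 -0.2 0 0 0;-0.7 0 -0.2 0 0 0;-0.7 0 -0.2 0 0 0"

```text
time_s: 16.85
position: [0.5258, 0.0819, 0.1515]
tcp_rot: [[-0.142, 0.99, 0.001], [0.99, 0.142, -0.0], [-0.0, 0.001, -1.0]]
force: [0.8, 0.3, 0.1]
opening: 0.275
grasp_force: 0.0
```

apply_moves --plan "-0.7 0 0 0 0 0;-0.7 0 0 0 0 0;-0.7 0 0 0 0 0;-0.7 0 0 0 0 0;-0.7 0 0 0 0 0;-0.7 0 0 0 0 0;-0.7 0 0 0 0 0;-0.5 0 0 0 0 0;0 0 0 0 0 0"

```text
time_s: 17.6
position: [0.5649, -0.1908, 0.1508]
tcp_rot: [[-0.135, 0.991, 0.003], [0.991, 0.135, -0.004], [-0.004, 0.003, -1.0]]
force: [0.4, -0.9, -0.2]
opening: 0.272
grasp_force: 0.0
```

Run:
```python
from h import *
print([(c,st[2:],bay(p)) for c,st,p in gears()])
T=capture("top");S=capture("side")
a=cv2.resize(T[100:260,100:320],(480,350));b=cv2.resize(S[170:320,180:310],(320,350))
cv2.imwrite("pics/w5.png",np.hstack([a,b])[:,:,::-1]);print(bot.read_state()['time_s'])
```

```text
[(array([149.8347, 178.438 ]), array([ 13,  12, 121], dtype=int32), array([ 0.0851, -0.0288])), (array([172.6525, 197.7797]), array([ 12,  13, 118], dtype=int32), array([0.039 , 0.0344])), (array([153.178, 201.178]), array([ 13,  13, 118], dtype=int32), array([0.09  , 0.0309]))]
17.75
```

View pics/w5.png

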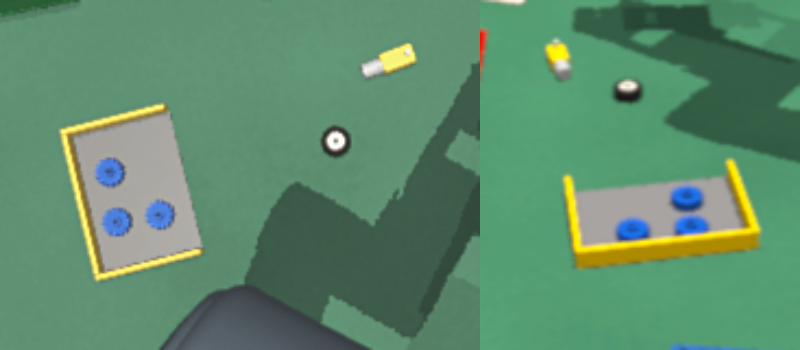

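All three gears lie flat inside the bay, at about (110,172), (117,222) and (160,215) in the picture. The wheel and motor haven't moved, and the arm is clear.

```bash
python3 -c "
from rig import bot;print(bot.hand_in())"
```

```text
the job is handed in; nothing more can be done
None
```

I swept all three blue gears into the yellow bay, where they lie flat and wholly inside; the wheel and motor are where they were, and I handed the job in at about 18 s.

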